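# Put the two-tier small-parts stand together

### The job

Put the small-parts stand together: seat the deep tray on the lower shoulders of the four posts first, then the shallow tray on the upper shoulders above it, each level with every corner hole down over its own post. Lower the trays gently, without dropping them, keep the nut and the bearing inside the trays they lie in, leave the other things on the bench where they are, and let go.

Things in the scene. Friction and masses are not known exactly. Their poses are not given: they have to be found in the camera images.
- stand: Fixed stand: wooden foot 150 mm (x) by 250 mm (y), 12 mm thick; four steel posts at x = +-50, y = +-100 mm. Each is 27 mm thick up to 40 mm above the bench (lower shoulder), 15 mm thick up to 94 mm (upper shoulder, last 3 mm bevelled to 12 mm), then a 6 mm pin up to 110 mm, last 7 mm tapered to 3 mm. Origin: centre of the underside, on the bench; z up.
- low_seat (a point): Centre of the stand at the height of the lower shoulders, 40 mm above the bench; axes as the stand's. The seated deep tray's origin comes here.
- high_seat (a point): Centre of the stand at the height of the upper shoulders, 94 mm above the bench; axes as the stand's. The seated shallow tray's origin comes here.
- deep_tray: Grey sheet-metal tray with the high rim and wide holes (they pass the 15 mm part of the posts); a nut lies in it. 134 mm (x) by 234 mm (y), plate 5 mm thick, four 20 mm through holes at x = +-50, y = +-100 mm; rim 30 mm over the underside. Origin: centre of the underside, z up; a half turn makes no difference. 0.35 kg. Starts left or right of the stand, long side pointing roughly away from the robot.
- shallow_tray: Grey sheet-metal tray with the low rim and small holes (they pass only the 6 mm pins); a bearing lies in it. 134 mm (x) by 234 mm (y), plate 5 mm thick, four 11 mm through holes at x = +-50, y = +-100 mm; rim 15 mm over the underside. Origin: centre of the underside, z up; a half turn makes no difference. 0.35 kg. Starts left or right of the stand, long side pointing roughly away from the robot.
- deep_grip (a point): Point on the upright wooden grip in the middle of the deep tray, 36 mm above the tray's underside; axes as the tray's. The grip is flat-sided, 60 mm long along x, 14 mm thick along y and reaches from the plate up to 46 mm over the underside. Pinch it across its thickness, from above.
- shallow_grip (a point): Point on the upright wooden grip in the middle of the shallow tray, 36 mm above the tray's underside; axes as the tray's. The grip is flat-sided, 60 mm long along x, 14 mm thick along y and reaches from the plate up to 46 mm over the underside. Pinch it across its thickness, from above.
- nut: Rusty hexagon nut, 28 x 24 x 13 mm, 50 g, lying loose in the deep tray near the middle of one short side, about 88 mm from the tray's centre. Origin: centre of its underside.
- bearing: Ball bearing, 47 mm diameter, 14 mm high, 120 g, lying loose in the shallow tray near the middle of one short side, about 85 mm from the tray's centre. Origin: centre of its underside.
- multimeter: Yellow multimeter, 143 x 79 x 47 mm, lying between robot and stand; leave it. Origin: centre of its underside.
- tape_black: Roll of black tape, 64 x 67 x 18 mm, lying between robot and stand; leave it. Origin: centre of its underside.
- pliers: Pliers with yellow grips, 68 x 173 x 14 mm, lying behind the stand; leave them. Origin: centre of their underside.
Things that resemble listed ones, but are neither listed nor needed, are in the scene too. Leave any blue or turquoise look-alike of the bearing alone.

How it is judged:
By the outcome, as a careful person would: the job done as asked, in the order asked, and still so for the second after the job is handed in, with the robot touching nothing.
It also fails if it takes over 72 s, if anything falls off the work surface, if the arm or the gripper's body presses on something with over 40 N, if the wrist force passes 120 N, or if a joint passes its speed limit or range.

### The arm

A 7-joint arm with a two-finger parallel gripper is mounted at the origin on a cart in front of the work surface, level with it; the furniture and walls round the work are solid. World frame = base frame: x ahead of the robot, y to its left, z up, the work surface at z = 0. Lengths are in m, angles in rad, forces in N, time in s.
With the tool pointing down it reaches from about 0.425 to 0.825 m from the base axis. Payload 3.6 kg.
Tool frame: the origin (TCP) lies between the finger pads; the fingertips stand 8 mm ahead of it and the grasp point (between the pads) lies 11 mm behind it; z points along the fingers, y is the line along which they close (so a half turn about z gives the same grasp; the last joint's range is limited). The gripper opens to 85 mm and grips with 20 to 120 N. Pads are 22 mm wide; open, the fingers measure 114 mm over their backs; the gripper's body (76 mm by 85 mm) begins 54 mm behind the grasp point. The pads swing forward as they close: fully open they stand 13 mm farther back than shut.
Start: joints at [-1.288, 0.615, -0.013, 1.423, 0.008, 1.103, -0.04], TCP at [0.198, 0.619, 0.202] pointing down, gripper open.
Joint ranges: [-3.12, 3.12], [-0.3, 2.06], [-1.34, 1.32], [0.26, 2.42], [-1.36, 4.5], [0.01, 1.98], [-2.84, 2.84]. Speed limits (rad/s): [2.79, 2.79, 3.14, 3.14, 3.14, 3.14, 3.14].

### API

Orientations are given as a unit quaternion [x, y, z, w].
In Python, from bench import telemetry, read_camera, calibration, robot gives the robot as it stands.
- The arm moves only by the shell command python3 -m creep 'ROWS' [FORCE]. ROWS is a JSON object of lists of equal length, an entry for each row: "hand": the closure, from 0 (fully open) to 1 (shut); "translation": the shift along the tool's x, y, z in cm, a list of three; "turn": the turn, a rotation vector about the tool's x, y, z in rad, a list of three. In form: {"hand": [hand, ...], "translation": [[tx, ty, tz], ...], "turn": [[rx, ry, rz], ...]}. A call has 1 to 12 rows; each row is the pose to reach, as a shift and turn from the pose commanded when the call began, along the tool's axes at that moment; what a row does not reach only later rows make up. A row lasts 1/12 s, in which the tool goes at most 41.7 mm and 7.16 degrees, less where a joint would pass 70% of its speed; a pose out of reach is approached as far as the arm can. A call with a gripper value outside its range is refused whole. The fingers move at their own pace and stop on an object; FORCE is the grip in N (left out, the last holds). Time passes only in rows, so rows that repeat a pose let the fingers close. It gives the time, the measured TCP pose, the force, the opening and the grip force at its end, in the units of the state.
- telemetry.get_state(): the state, without advancing time (a new reading comes with each control period).
- read_camera(name): name is "side" or "top"; returns the picture (384x512x3 uint8, blue, green, red); there is no depth.
- calibration(name): a dict with "fovy" (degrees; the focal length in pixels is half the picture's height over the tangent of half this angle, whatever the lens; pixels are square), "cx", "cy" (the principal point, pixels), "xyz" and "attitude" of the camera in the world. Camera axes: x right, y down, z forward; pixel columns grow to the right and rows downward; lengths in m; the calibration is good to about 2 mm. A picture is of the moment at which its call begins. calibration takes no time and is no camera call.
- robot.hand_in(): hands the job in; it is judged then, once.
The state is a dict: "time_s": time; "qpos": joint angles; "qd": joint speeds; "joint_torque": joint torques, N m; "tool_pos": TCP position; "tcp_rot": TCP orientation; "wrist_force": force on the tool from outside, world axes, zero at the start; "torque": the same for the moment, N m; "finger_gap": opening from 0.0 (shut) to 1.0 (fully open); "grasp_force": force on a finger pad.
Only numpy, scipy, OpenCV 4.12 (cv2) and the standard library are available. Lean on these libraries where they do the work, as an engineer would, in place of code of your own. Each camera call takes 0.05 s, during which the arm holds its last target. There are 200 camera calls.

## Working session

There is one attempt and no reset: what is moved stays moved. The work goes in short steps, Python scripts to look and compute and a shell command to move; the robot and the scene stay as the last step left them, time stands still between calls to the robot, and variables do not carry over. Pictures are saved under pics/ and viewed, at most 10 in all, crops included, and the job is handed in when it is done.

```bash
mkdir -p pics; python3 - <<'E'
from bench import telemetry, read_camera, calibration
import cv2
for n in("side","top"):
    print(n,calibration(n)); cv2.imwrite(f"pics/{n}0.png",read_camera(n))
print(telemetry.get_state())
E
```

```text
side {'fovy': 44.37705141708014, 'cx': 251.74606615063612, 'cy': 185.97874213199478, 'xyz': array([1.29613   , 0.62966949, 1.12644637]), 'attitude': array([ 0.3814889 ,  0.84668006, -0.33685175, -0.15533834])}
top {'fovy': 53.68703954489581, 'cx': 256.07642240533534, 'cy': 192.21453734251307, 'xyz': array([ 3.68377247e-01, -4.23300986e-04,  1.18578034e+00]), 'attitude': array([-0.70512359,  0.70583908, -0.04919941,  0.04659765])}
{'time_s': 0.1, 'qpos': array([-1.28752292,  0.61582073, -0.01259802,  1.42479223,  0.00809345,
        1.1034169 , -0.04040192]), 'qd': array([-0.00044476, -0.00224591, -0.00091787, -0.00463454, -0.00080678,
        0.00093663, -0.00043267]), 'joint_torque': array([ 1.16745734e-03, -4.70382500e+01,  2.59991605e-01, -1.71571594e+01,
        9.98798321e-03,  5.86876413e-03,  1.45473513e-05]), 'tool_pos': array([0.19790689, 0.61831354, 0.20103754]), 'tcp_rot': array([ 1.54245382e-01,  9.88031850e-01, -1.18192993e-03, -1.66150683e-04]), 'wrist_force': array([ 0.42005536, -0.20273144,  0.33038076]), 'torque': array([-0.01085755, -0.03445207, -0.03413838]), 'grasp_force': 0.0, 'finger_gap': 1.0002704828259446}
```

View pics/top0.png

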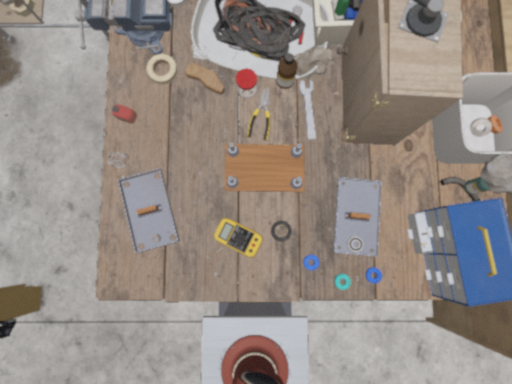

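View pics/side0.png

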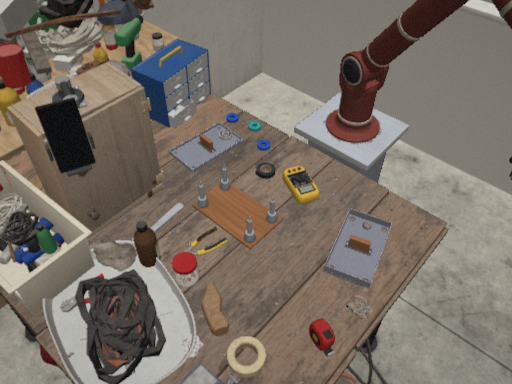

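The top view shows two grey trays. The left one, centred near (149,210), has the high rim, and the right one, near (357,217), has the low rim and a ring near (355,243). The stand is at (264,167), with the multimeter, tape and pliers around it. Next I'll enlarge both trays and measure.

```bash
cat > h.py <<'E'
import numpy as np, cv2
from bench import calibration, read_camera, telemetry
from scipy.spatial.transform import Rotation as R
def cam(n):
    c=calibration(n); f=192/np.tan(np.radians(c['fovy']/2)); return f,c['cx'],c['cy'],np.array(c['xyz']),R.from_quat(c['attitude']).as_matrix()
def ray(n,p):
    f,cx,cy,o,M=cam(n); return o,M@np.array([(p[0]-cx)/f,(p[1]-cy)/f,1.])
def plane(n,p,z):
    o,d=ray(n,p); return o+d*(z-o[2])/d[2]
def proj(n,X):
    f,cx,cy,o,M=cam(n); v=M.T@(np.array(X)-o); return np.array([cx+f*v[0]/v[2],cy+f*v[1]/v[2]])
def tri(a,b):
    o1,d1=ray('top',a);o2,d2=ray('side',b)
    d1=d1/np.linalg.norm(d1); d2=d2/np.linalg.norm(d2)
    A=np.stack([d1,-d2],1); s=np.linalg.lstsq(A,o2-o1,rcond=None)[0]
    p,q=o1+s[0]*d1,o2+s[1]*d2; return (p+q)/2,np.linalg.norm(p-q)
def blobs(im,lo,hi,box,amin=8):
    h=cv2.cvtColor(im,cv2.COLOR_BGR2HSV); m=cv2.inRange(h,np.array(lo),np.array(hi))
    k=np.zeros_like(m); x0,y0,x1,y1=box; k[y0:y1,x0:x1]=m[y0:y1,x0:x1]
    n,l,s,c=cv2.connectedComponentsWithStats(k); r=[]
    for i in range(1,n):
        if s[i,4]>=amin:
            cn=cv2.findContours((l==i).astype(np.uint8),0,1)[0][0]
            r.append((s[i,4],c[i],cv2.minAreaRect(cn),(l==i)))
    return sorted(r,key=lambda t:-t[0])
E
python3 - <<'E'
from h import *
t=cv2.imread('pics/top0.png'); s=cv2.imread('pics/side0.png')
def crop(im,b,k): return cv2.resize(im[b[1]:b[3],b[0]:b[2]],None,fx=k,fy=k,interpolation=cv2.INTER_CUBIC)
a=crop(t,(110,160,190,260),3.);b=crop(t,(325,170,390,270),3.);c=crop(t,(215,135,315,235),3.)
d=crop(s,(320,200,395,300),3.);e=crop(s,(165,110,275,210),3.);
x=np.hstack([a,b,c]);y=np.hstack([d,e]);w=max(x.shape[1],y.shape[1])
pad=lambda i:np.pad(i,((0,0),(0,w-i.shape[1]),(0,0)))
cv2.imwrite('pics/c0.png',np.vstack([pad(x),pad(y)])); print(w)
import sys
for n,im,boxes in(('top',t,((130,195,170,225),(340,205,380,228),(215,135,315,205))),('side',s,((340,230,380,260),(195,130,220,155),(185,165,290,245)))):
  for b in boxes:
    for r in blobs(im,(5,90,50),(22,255,255),b,12)[:3]: print(n,b,r[0],r[1].round(1),np.round(r[2][0],1),np.round(r[2][1],1),round(r[2][2],1))
hsv=lambda im,p: cv2.cvtColor(im,cv2.COLOR_BGR2HSV)[p[1],p[0]]
print(hsv(t,(140,225)),hsv(t,(357,200)),hsv(t,(264,165)),hsv(t,(200,200)),hsv(t,(150,210)))
E
```

```text
735
top (130, 195, 170, 225) 91 [146.8 209.7] [146.7 209.7] [ 4.8 19.4] 74.1
top (340, 205, 380, 228) 91 [359.2 215.6] [359.  215.6] [20.2  4.4] 5.2
top (215, 135, 315, 205) 3120 [263.9 167.6] [264.  167.5] [47. 78.] 90.0
side (340, 230, 380, 260) 222 [359.2 243.5] [359.  243.5] [21.4 10.7] 20.0
side (195, 130, 220, 155) 123 [206.  141.7] [205.6 141.5] [18.1  8.1] 38.7
side (185, 165, 290, 245) 2556 [236.7 212.7] [236.8 211.7] [81.  44.6] 36.9
side (185, 165, 290, 245) 113 [286.3 177.3] [285.5 179. ] [22.  7.] 90.0
side (185, 165, 290, 245) 22 [211.  232.7] [211.1 232.7] [ 1.8 12.1] 60.9
[115  20 168] [118  18 170] [ 14 121 168] [ 14  49 152] [ 12 118 151]
```

View pics/c0.png

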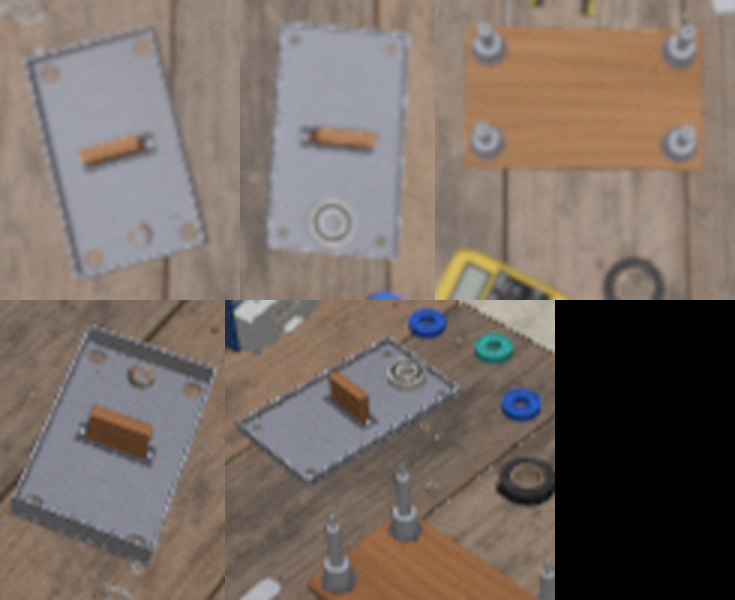

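The crop confirms the choice. The left tray has the high rim, wide holes and a hex nut, so it is the deep one. The right tray has the low rim, small holes and the steel bearing at about (355,243), so it is the shallow one. The rings at (312,262), (343,282) and (374,275) are the blue and turquoise look-alikes, and I'll leave them alone.

```bash
python3 - <<'E'
from h import *
t=cv2.imread('pics/top0.png'); s=cv2.imread('pics/side0.png')
u=lambda x,y,ox,oy,bx,by:np.array([(x-ox+.5)/3-.5+bx,(y-oy+.5)/3-.5+by])
D=[u(x,y,0,0,110,160) for x,y in((51,72),(142,47),(188,231),(94,257))]
S=[u(x,y,240,0,325,170) for x,y in((294,40),(390,48),(379,241),(281,232))]
for n,H,im in(('deep',D,t),('shal',S,t)):
    G=[]
    for p in H:  # refine: saturation-weighted centroid in 7x7
        x,y=np.round(p).astype(int); sat=cv2.cvtColor(im,cv2.COLOR_BGR2HSV)[y-3:y+4,x-3:x+4,0].astype(float)
        w=(sat<60).astype(float)
        yy,xx=np.mgrid[y-3:y+4,x-3:x+4]; G.append([(w*xx).sum()/w.sum(),(w*yy).sum()/w.sum()] if w.sum() else [0,0])
    print(np.round(H,1).tolist(),np.round(G,1).tolist())
    P=np.array([plane('top',p,.005) for p in H]); e=P-np.roll(P,-1,0)
    ax=(P[0]+P[1]-P[2]-P[3])[:2]
    print(n,'centre',P.mean(0).round(4),'sides',np.linalg.norm(e,axis=1).round(3),'long axis deg',np.degrees(np.arctan2(ax[1],ax[0])).round(2))
# side holes
sd=[u(x,y,0,300,320,200) for x,y in((97,355),(192,390))]
print('deep hole heights',tri(D[3],sd[1]),tri(D[2],sd[0]), tri(D[2],sd[1]))
ss=[u(x,y,225,300,165,110) for x,y in((257,428),(310,471),(438,389),(388,352))]
for p in S:
    print('shal',[tri(p,q)[0].round(3).tolist()+[tri(p,q)[1].round(3)] for q in ss if tri(p,q)[1]<.012])
# grips: centroid
for a,b in(((146.8,209.7),(359.2,243.5)),((359.2,215.6),(206,141.7))):print('grip',tri(a,b), plane('top',a,.046))
# stand
c=blobs(t,(5,90,50),(22,255,255),(215,135,315,205))[0]; c2=blobs(s,(5,90,50),(22,255,255),(185,165,290,245))[0]
B=cv2.boxPoints(c[2]); P=np.array([plane('top',p,.012) for p in B]);print(B,'foot',P.mean(0).round(4),np.linalg.norm(P-np.roll(P,-1,0),axis=1).round(3))
T=[u(x,y,435,0,215,135) for x,y in((486,30),(687,33),(684,133),(484,130))]
Ts=[np.array(p)for p in((225,169),(201.5,186),(249,220),(272.5,202))]
P=np.array([plane('top',p,.11) for p in T]);print('pins@.11',P.round(4).tolist(),'c',P.mean(0).round(4))
for p in T: print([np.r_[tri(p,q)[0],tri(p,q)[1]].round(3).tolist() for q in Ts])
E
```

```text
[[126.7, 183.7], [157.0, 175.3], [172.3, 236.7], [141.0, 245.3]] [[126.3, 184.1], [157.4, 175.6], [172.5, 236.9], [141.3, 245.8]]
deep centre [0.474  0.3285 0.005 ] sides [0.098 0.2   0.099 0.199] long axis deg 15.48
[[342.7, 183.0], [374.7, 185.7], [371.0, 250.0], [338.3, 247.0]] [[342.7, 183.3], [374.3, 186.0], [371.3, 250.0], [338.6, 246.8]]
shal centre [ 0.4542 -0.3184  0.005 ] sides [0.101 0.201 0.101 0.201] long axis deg -5.68
deep hole heights (array([0.36449913, 0.34943453, 0.00665689]), np.float64(0.0006131193403435429)) (array([0.39089493, 0.253375  , 0.0086001 ]), np.float64(0.00032557348632103505)) (array([ 0.3691964 ,  0.30311504, -0.02298816]), np.float64(0.09553846141017937))
shal [[0.558, -0.278, 0.007, np.float64(0.0)]]
shal [[0.549, -0.377, 0.007, np.float64(0.001)]]
shal [[0.349, -0.357, 0.01, np.float64(0.001)]]
shal [[0.36, -0.259, 0.013, np.float64(0.005)]]
grip (array([0.47303496, 0.32875972, 0.0278942 ]), np.float64(0.0015514668860173166)) [0.47099466 0.32427678 0.046     ]
grip (array([ 0.45351022, -0.3194236 ,  0.02772933]), np.float64(0.0014886435232594416)) [ 0.45258609 -0.31502329  0.046     ]
[[225. 144.]
 [303. 144.]
 [303. 191.]
 [225. 191.]] foot [ 0.6077 -0.03    0.012 ] [0.248 0.151 0.244 0.151]
pins@.11 [[0.6549, 0.0664, 0.11], [0.6518, -0.1287, 0.11], [0.5534, -0.1242, 0.11], [0.5564, 0.0676, 0.11]] c [ 0.6041 -0.0297  0.11  ]
[[0.645, 0.025, 0.25, 0.084], [0.681, 0.009, 0.199, 0.142], [0.66, 0.067, 0.093, 0.0], [0.626, 0.087, 0.163, 0.056]]
[[0.62, -0.098, 0.17, 0.056], [0.656, -0.13, 0.092, 0.002], [0.636, -0.062, 0.013, 0.173], [0.603, -0.027, 0.112, 0.22]]
[[0.556, -0.126, 0.094, 0.001], [0.59, -0.16, 0.011, 0.062], [0.56, -0.096, -0.103, 0.119], [0.531, -0.056, 0.011, 0.175]]
[[0.589, 0.009, 0.2, 0.142], [0.624, -0.007, 0.151, 0.207], [0.593, 0.049, 0.013, 0.062], [0.56, 0.07, 0.088, 0.002]]
```

```bash
cat >> h.py <<'E'
def go(pos,yaw_deg,st=None):
    """tool-frame shift (cm) and rotvec to bring TCP to pos, tool z down, tool y at yaw (nearest half turn not applied)"""
    st=st or telemetry.get_state(); M=R.from_quat(st['tcp_rot'])
    a=np.radians(yaw_deg); y=np.array([np.cos(a),np.sin(a),0]); z=np.array([0,0,-1.]); x=np.cross(y,z)
    T=R.from_matrix(np.stack([x,y,z],1))
    ty=M.as_matrix()[:,1]
    print('t',round(st['time_s'],2),'pos',st['tool_pos'].round(4),'yaw',np.degrees(np.arctan2(ty[1],ty[0])).round(2),'tilt',M.as_matrix()[:2,2].round(4),'F',st['wrist_force'].round(1),'gap',round(st['finger_gap'],3),'g',round(st['grasp_force'],1),'q7',st['qpos'][6].round(2))
    print('shift cm',(M.inv().apply(np.array(pos)-st['tool_pos'])*100).round(2),'turn',(M.inv()*T).as_rotvec().round(3))
E
python3 -c "
from h import *
go((.4735,.3285,.12),15.5)"
```

```text
t 0.1 pos [0.1979 0.6183 0.201 ] yaw 72.25 tilt [-0.0007 -0.0023] F [ 0.4 -0.2  0.3] gap 1.0 g 0.0 q7 -0.04
shift cm [-35.08 -19.18   8.15] turn [-0.002  0.001  0.991]
```

```bash
python3 -m creep '{"hand":[0,0,0,0,0,0,0,0,0,0,0,0],"translation":[[-1,-0.5,0],[-4,-2,1],[-7.5,-4,1.8],[-11,-6,2.6],[-14.5,-8,3.4],[-18,-10,4.2],[-21.5,-12,5],[-25,-14,5.8],[-28.5,-16,6.6],[-32,-17.5,7.3],[-34,-18.6,7.8],[-35.08,-19.18,8.1]],"turn":[[0,0,0.05],[0,0,0.15],[0,0,0.25],[0,0,0.35],[0,0,0.45],[0,0,0.55],[0,0,0.65],[0,0,0.75],[0,0,0.85],[0,0,0.93],[0,0,0.97],[0,0,0.99]]}'
python3 -c "
from h import *
go((.4735,.3285,.025),15.5)
for n in('top','side'): cv2.imwrite('pics/%s1.png'%n,read_camera(n))
go((.4735,.3285,.025),15.5)
a=cv2.imread('pics/top1.png')[160:260,100:200];b=cv2.imread('pics/side1.png')[170:290,300:420]
cv2.imwrite('pics/c1.png',np.hstack([cv2.resize(a,(400,400)),cv2.resize(b,(400,400))]))
"
```

```text
time_s: 1.1
tool_pos: [0.4764, 0.3247, 0.1202]
tcp_rot: [0.608, 0.794, -0.001, 0.001]
wrist_force: [0.7, -0.6, 0.2]
finger_gap: 0.998
grasp_force: 0.0
t 1.1 pos [0.4764 0.3247 0.1202] yaw 15.08 tilt [ 0.0004 -0.0035] F [ 0.7 -0.6  0.2] gap 0.998 g 0.0 q7 -0.2
shift cm [ 0.47 -0.18  9.52] turn [-0.001  0.003 -0.007]
t 1.2 pos [0.4748 0.3269 0.1204] yaw 15.29 tilt [-0.0007 -0.0021] F [ 0.8 -0.1  0.4] gap 1.001 g 0.0 q7 -0.2
shift cm [ 0.2  -0.08  9.53] turn [-0.001  0.002 -0.004]
```

View pics/c1.png

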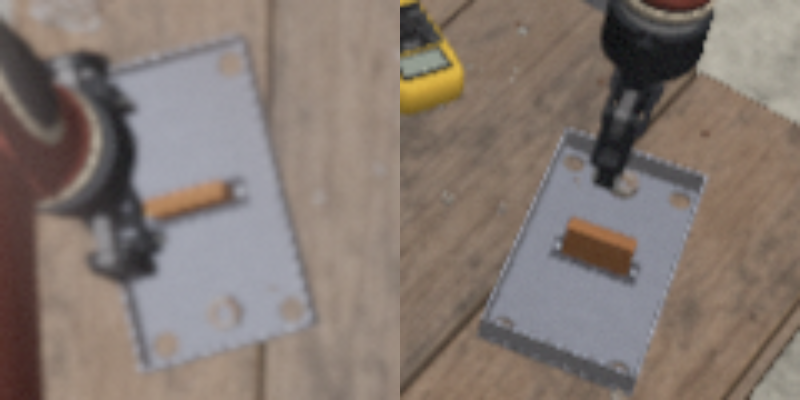

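The gripper is above the deep tray with its fingers in line with the tray's long axis. The top crop shows the grip near (190,197) and the side crop shows it at (600,247). Next I'll descend.

```bash
python3 -m creep '{"hand":[0,0,0,0,0,0,0,0,0,0],"translation":[[0,0,1],[0,0,2.5],[0,0,4],[0,0,5.5],[0,0,7],[0,0,8.3],[0,0,9.2],[0,0,9.5],[0,0,9.5],[0,0,9.5]],"turn":[[0,0,0],[0,0,0],[0,0,0],[0,0,0],[0,0,0],[0,0,0],[0,0,0],[0,0,0],[0,0,0],[0,0,0]]}' 60
python3 -c "
from h import *
go((.4735,.3285,.025),15.5)"
```

```text
time_s: 2.03
tool_pos: [0.4734, 0.3305, 0.0264]
tcp_rot: [0.604, 0.797, 0.0, -0.0]
wrist_force: [-0.2, -0.7, 0.5]
finger_gap: 1.003
grasp_force: 0.0
t 2.03 pos [0.4734 0.3305 0.0264] yaw 15.62 tilt [0.0002 0.0009] F [-0.2 -0.7  0.5] gap 1.003 g 0.0 q7 -0.16
shift cm [-0.2  -0.05  0.14] turn [ 0.    -0.001  0.002]
```

```bash
python3 -m creep '{"hand":[0.4,0.7,1,1,1,1,1,1,1,1],"translation":[[-0.15,0,0],[-0.15,0,0],[-0.15,0,0],[-0.15,0,0],[-0.15,0,0],[-0.15,0,0],[-0.15,0,0],[-0.15,0,0],[-0.15,0,0],[-0.15,0,0]],"turn":[[0,0,0],[0,0,0],[0,0,0],[0,0,0],[0,0,0],[0,0,0],[0,0,0],[0,0,0],[0,0,0],[0,0,0]]}' 60
python3 -c "
from h import *
go((.4735,.3285,.20),15.5)"
```

```text
time_s: 2.87
tool_pos: [0.4741, 0.328, 0.0261]
tcp_rot: [0.605, 0.796, -0.0, -0.0]
wrist_force: [-0.5, -0.6, -0.2]
finger_gap: 0.002
grasp_force: 0.0
t 2.87 pos [0.4741 0.328  0.0261] yaw 15.53 tilt [-0.0001 -0.0001] F [-0.5 -0.6 -0.2] gap 0.002 g 0.0 q7 -0.16
shift cm [  0.07  -0.05 -17.39] turn [-0.     0.     0.001]
```

```bash
python3 -c "
from h import *
for n in('top','side'): cv2.imwrite('pics/%s2.png'%n,read_camera(n))
a=cv2.imread('pics/top2.png')[160:260,100:200];b=cv2.imread('pics/side2.png')[170:290,300:420]
cv2.imwrite('pics/c2.png',np.hstack([cv2.resize(a,(400,400)),cv2.resize(b,(400,400))]))
print(proj('side',telemetry.get_state()['tool_pos']))
"
```

```text
[358.92877171 243.96274761]
```

View pics/c2.png

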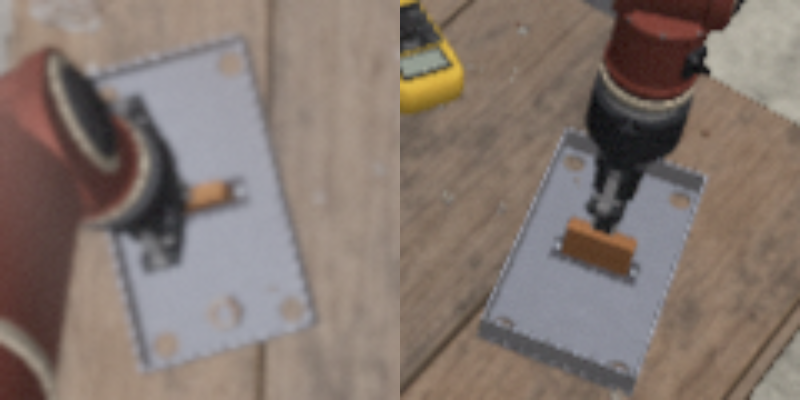

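The fingers closed on nothing. They seem to end near the grip's top edge, at about (361,238) in the side view, so they are either above the grip or behind it. I'll compare this with the projected tip.

```bash
python3 - <<'E'
from h import *
st=telemetry.get_state(); M=R.from_quat(st['tcp_rot']).as_matrix(); p=st['tool_pos']
for n in('top','side'):
    print(n,'tip exp',proj(n,p+M@[0,0,.008]).round(1),'tcp+30up',proj(n,p+[0,0,.038]).round(1),'body exp',proj(n,p+M@[0,0,-.065]).round(1),
     'grip top',proj(n,[.473,.3288,.046]).round(1))
    a=cv2.imread(f'pics/{n}0.png').astype(int);b=cv2.imread(f'pics/{n}2.png').astype(int)
    m=np.abs(a-b).sum(2)>60
    if n=='side':
        for r in range(225,252):
            c=np.where(m[r,320:400])[0]+320
            print(r,c.min() if len(c) else '',c.max() if len(c) else '',len(c))
# side1 tip
a=cv2.imread('pics/side0.png').astype(int);b=cv2.imread('pics/side1.png').astype(int);m=np.abs(a-b).sum(2)>60
for r in range(205,235,2):
    c=np.where(m[r,320:400])[0]+320; print('s1',r,c.min() if len(c) else '',c.max() if len(c) else '',len(c))
q=np.array([.4748,.3269,.1204])
for s in(-1,1):
    print('open tips exp',proj('side',q+M@[0,s*.0425,.008-.013]).round(1),proj('top',q+M@[0,s*.0425,-.005]).round(1))
E
```

```text
top tip exp [148.2 209.5] tcp+30up [143.9 208.1] body exp [141.2 207.2] grip top [145.3 209. ]
side tip exp [358.5 245.6] tcp+30up [361.2 235.9] body exp [362.9 230. ] grip top [360.6 239.7]
225 357 371 13
226 358 370 11
227 358 370 12
228 357 369 12
229 357 369 13
230 356 368 13
231 355 367 11
232 356 367 12
233 356 367 12
234 357 366 10
235 358 366 9
236 358 365 8
237 358 365 8
238 358 364 7
239 359 364 6
240 362 362 1
241   0
242   0
243   0
244   0
245   0
246   0
247   0
248   0
249   0
250   0
251   0
s1 205 360 374 14
s1 207 360 373 14
s1 209 359 371 13
s1 211 359 370 12
s1 213 359 368 10
s1 215 358 369 12
s1 217 357 368 12
s1 219 357 367 11
s1 221 358 366 9
s1 223 358 365 8
s1 225 358 363 6
s1 227   0
s1 229   0
s1 231   0
s1 233   0
open tips exp [369.  211.5] [141.4 220.4]
open tips exp [360.1 233.2] [134.5 191.4]
```

```bash
python3 - <<'E'
from h import *
a=cv2.imread('pics/top1.png')[165:235,105:165];b=cv2.imread('pics/side1.png')[175:245,335:395]; c=cv2.imread('pics/side2.png')[195:260,335:395]
z=lambda i:cv2.resize(i,None,fx=6.5,fy=6.5,interpolation=cv2.INTER_CUBIC)[:450]
cv2.imwrite('pics/c3.png',cv2.resize(np.hstack([z(i)[:420] for i in(a,b)]),None,fx=1,fy=1))
E
```

```text
(no output)
```

View pics/c3.png

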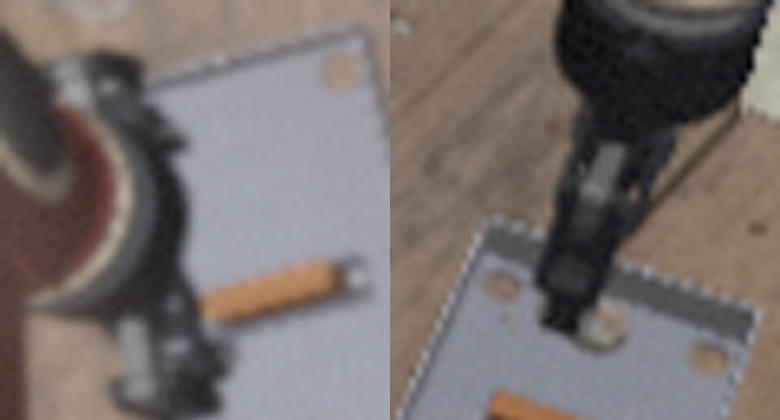

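```bash
python3 - <<'E'
from h import *
q=np.array([.4748,.3269,.1204]);M=R.from_quat(telemetry.get_state()['tcp_rot']).as_matrix()
print(q+M@[0,.0425,-.005])
for a in((132.7,186.5),(133.5,188),(131.5,187)): print(tri(a,(363,225)))
E
```

```text
[0.51574915 0.33827796 0.12539588]
(array([0.52103741, 0.33622603, 0.16366139]), np.float64(0.010750016314080022))
(array([0.51758902, 0.33508783, 0.1595142 ]), np.float64(0.010471541865318477))
(array([0.5204154 , 0.33772429, 0.16430516]), np.float64(0.007376160109351285))
```

The front fingertip triangulates about 30 mm higher than telemetry implies, and its x and y agree. The fingers therefore closed just above the grip, so I'll open and go 25 mm lower.

```bash
python3 -m creep '{"hand":[0,0,0,0,0,0,0,0,0,0,0],"translation":[[0,0,0],[0,0,0],[0,0,0],[0,0,0],[0,0,0],[0,0,0.3],[0,0,0.9],[0,0,1.5],[0,0,2.1],[0,0,2.5],[0,0,2.5]],"turn":[[0,0,0],[0,0,0],[0,0,0],[0,0,0],[0,0,0],[0,0,0],[0,0,0],[0,0,0],[0,0,0],[0,0,0],[0,0,0]]}' 60
python3 -m creep '{"hand":[0.4,0.7,1,1,1,1,1,1,1],"translation":[[0,0,0],[0,0,0],[0,0,0],[0,0,0],[0,0,0],[0,0,0],[0,0,0],[0,0,0],[0,0,0]],"turn":[[0,0,0],[0,0,0],[0,0,0],[0,0,0],[0,0,0],[0,0,0],[0,0,0],[0,0,0],[0,0,0]]}' 60
```

```text
time_s: 3.88
tool_pos: [0.4733, 0.3274, -0.0003]
tcp_rot: [0.605, 0.796, -0.001, -0.0]
wrist_force: [0.6, 0.3, -0.0]
finger_gap: 0.997
grasp_force: 0.0
time_s: 4.63
tool_pos: [0.4737, 0.3279, 0.0015]
tcp_rot: [0.605, 0.796, -0.0, -0.0]
wrist_force: [-2.8, -0.5, 5.5]
finger_gap: 0.142
grasp_force: 62.7
```

The grip is held: gap 0.14 at 63 N. Lifting gently.

```bash
python3 -m creep '{"hand":[1,1,1,1,1,1,1,1,1,1,1,1],"translation":[[0,0,-0.1],[0,0,-0.4],[0,0,-1],[0,0,-2],[0,0,-3.5],[0,0,-5.3],[0,0,-7.3],[0,0,-9.3],[0,0,-11.2],[0,0,-12.8],[0,0,-13.7],[0,0,-14]],"turn":[[0,0,0],[0,0,0],[0,0,0],[0,0,0],[0,0,0],[0,0,0],[0,0,0],[0,0,0],[0,0,0],[0,0,0],[0,0,0],[0,0,0]]}'
python3 -c "
from h import *
go((.606,-.03,.1415),89.2)"
```

```text
time_s: 5.63
tool_pos: [0.4752, 0.3284, 0.1432]
tcp_rot: [0.605, 0.796, 0.002, 0.001]
wrist_force: [0.2, 0.9, -4.8]
finger_gap: 0.147
grasp_force: 61.4
t 5.63 pos [0.4752 0.3284 0.1432] yaw 15.52 tilt [0.0032 0.0021] F [ 0.2  0.9 -4.8] gap 0.147 g 61.4 q7 -0.2
shift cm [-38.04   3.01   0.14] turn [ 4.000e-03  1.000e-03 -1.286e+00]
```

```bash
python3 -m creep '{"hand":[1,1,1,1,1,1,1,1,1,1,1,1],"translation":[[-0.2,0,0],[-0.8,0,0],[-1.8,0.1,0],[-3.2,0.3,0],[-5,0.4,0],[-7,0.6,0],[-9,0.7,0],[-11,0.9,0],[-13,1,0],[-15,1.2,0],[-17,1.3,0],[-19,1.5,0]],"turn":[[0,0,-0.01],[0,0,-0.03],[0,0,-0.06],[0,0,-0.11],[0,0,-0.17],[0,0,-0.24],[0,0,-0.31],[0,0,-0.38],[0,0,-0.45],[0,0,-0.52],[0,0,-0.59],[0,0,-0.66]]}'
python3 -c "
from h import *
go((.606,-.03,.1415),89.2)"
```

```text
time_s: 6.63
tool_pos: [0.5384, 0.1473, 0.1395]
tcp_rot: [0.313, 0.95, -0.001, -0.002]
wrist_force: [0.3, -0.1, -5.1]
finger_gap: 0.144
grasp_force: 61.4
t 6.63 pos [0.5384 0.1473 0.1395] yaw 53.55 tilt [-0.0036 -0.0012] F [ 0.3 -0.1 -5.1] gap 0.144 g 61.4 q7 0.67
shift cm [-15.97 -10.25  -0.2 ] turn [-0.002 -0.003 -0.622]
```

```bash
python3 -m creep '{"hand":[1,1,1,1,1,1,1,1,1,1,1,1],"translation":[[-1.6,-1,0],[-3.2,-2,0],[-4.8,-3,0],[-6.4,-4,0],[-8,-5,0],[-9.6,-6,0],[-11.2,-7,0],[-12.7,-8,0],[-14,-8.9,0],[-15,-9.6,0],[-15.6,-10,0],[-15.8,-10.2,0]],"turn":[[0,0,-0.06],[0,0,-0.12],[0,0,-0.19],[0,0,-0.26],[0,0,-0.33],[0,0,-0.4],[0,0,-0.46],[0,0,-0.52],[0,0,-0.57],[0,0,-0.6],[0,0,-0.62],[0,0,-0.622]]}'
python3 -c "
from h import *
for i in range(3):
  for n in('top','side'): cv2.imwrite('pics/%s4.png'%n,read_camera(n))
go((.606,-.03,.1415),89.2)
a=cv2.imread('pics/top4.png')[115:215,200:330];b=cv2.imread('pics/side4.png')[120:250,170:310]
z=lambda i:cv2.resize(i,(400,int(400*i.shape[0]/i.shape[1])),interpolation=cv2.INTER_CUBIC)[:305]
cv2.imwrite('pics/c4.png',np.hstack([z(a),z(b)]) if z(a).shape==z(b).shape else cv2.vconcat([z(a),z(b)]))
"
```

```text
time_s: 7.63
tool_pos: [0.6044, -0.0302, 0.1392]
tcp_rot: [0.01, 1.0, -0.001, -0.002]
wrist_force: [-0.5, -0.0, -4.5]
finger_gap: 0.145
grasp_force: 61.4
t 7.93 pos [ 0.6049 -0.0258  0.1408] yaw 89.08 tilt [-0.0009  0.0009] F [ 0.1 -0.  -3.9] gap 0.145 g 61.4 q7 1.48
shift cm [-0.12 -0.42 -0.07] turn [ 0.001 -0.001 -0.002]
```

View pics/c4.png

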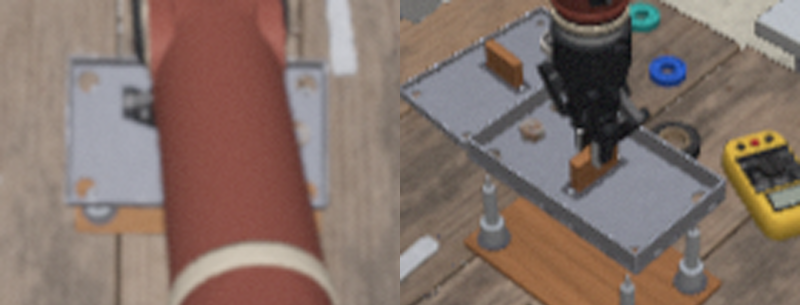

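The held tray is level over the stand. In the top view its left holes are near (228.6,141) and (227.3,176) and the right one is near (301,176). In the side view the rim corners are near (422→) crop (722,183), (637,262) and (470,143). Next I'll work out the offset to the stand.

```bash
python3 - <<'E'
from h import *
from scipy.ndimage import gaussian_filter
t=cv2.imread('pics/top0.png')
sat=cv2.cvtColor(t,cv2.COLOR_BGR2HSV)[...,1].astype(float); sat=gaussian_filter(sat,.8)
def edge(v,i0,lo=100):  # subpixel crossing
    for i in range(len(v)-1):
        if (v[i]-lo)*(v[i+1]-lo)<0: return i0+i+(lo-v[i])/(v[i+1]-v[i])
pts={'top':[],'bot':[],'L':[],'R':[]}
for x in range(240,290):
    e=edge(sat[138:152,x],138); pts['top'].append((x,e)) if e else 0
    e=edge(sat[184:198,x][::-1],0); pts['bot'].append((x,197-e)) if e else 0
for y in list(range(158,176)):
    e=edge(sat[y,218:235],218); pts['L'].append((e,y)) if e else 0
    e=edge(sat[y,294:311][::-1],0); pts['R'].append((310-e,y)) if e else 0
mid={}
for k,p in pts.items():
    P=np.array([plane('top',q,.012)[:2] for q in p],np.float32)
    vx,vy,x0,y0=cv2.fitLine(P,cv2.DIST_HUBER,0,.001,.001).ravel()
    a=np.degrees(np.arctan2(vy,vx))%180
    mid[k]=(vx,vy,x0,y0); print(k,len(p),'dir',round(a,2),'pt',round(x0,4),round(y0,4))
u=lambda x,y,k,bx,by:np.array([(x+.5)/k-.5+bx,(y+.5)/k-.5+by])
T=lambda x,y:u(x,y,400/130,200,115); S=lambda x,y:u(x-400,y,400/140,170,120)
for n,a,b in(('+x+y',T(70,60),S(637,265)),('-x+y',T(66,203),S(722,183)),('+x-y',T(325,62),S(470,145))): print('rim',n,tri(a,b))
H=[plane('top',p,.142) for p in(T(88,80),T(84,187),T(312,187))]
print('holes',np.round(H,4).tolist()); print('centre',((H[0]+H[2])/2).round(4))
C=[plane('top',T(*p),.169) for p in((70,60),(325,62),(328,207),(66,203))]; print('rimc',np.round(C,4).tolist(),np.mean(C,0).round(4))
d=H[1]-H[2];print('long dir',np.degrees(np.arctan2(d[1],d[0])))
E
```

```text
top 50 dir 89.12 pt 0.681 -0.0216
bot 50 dir 89.28 pt 0.5351 -0.0243
L 18 dir 178.97 pt 0.611 0.0921
R 18 dir 179.5 pt 0.6141 -0.1534
rim +x+y (array([0.67238597, 0.09043639, 0.1555683 ]), np.float64(0.0018569610788969563))
rim -x+y (array([0.54051006, 0.08990539, 0.16411856]), np.float64(0.00284519849381356))
rim +x-y (array([ 0.668597  , -0.14046476,  0.16096419]), np.float64(0.0026365245147506877))
holes [[0.658, 0.0741, 0.142], [0.5581, 0.0769, 0.142], [0.558, -0.1302, 0.142]]
centre [ 0.608 -0.028  0.142]
rimc [[0.669, 0.0885, 0.169], [0.6671, -0.1404, 0.169], [0.5352, -0.1406, 0.169], [0.5389, 0.0906, 0.169]] [ 0.6025 -0.0255  0.169 ]
long dir 89.96538958419507
```

```bash
python3 -c "
from h import *
go((.6085,-.0308,.1065),89.2)"
python3 -m creep '{"hand":[1,1,1,1,1,1,1,1,1,1,1,1],"translation":[[-0.15,-0.1,0],[-0.3,-0.3,0],[-0.4,-0.5,0.1],[-0.45,-0.5,0.3],[-0.45,-0.5,0.8],[-0.45,-0.5,1.4],[-0.45,-0.5,2],[-0.45,-0.5,2.6],[-0.45,-0.5,3.1],[-0.45,-0.5,3.4],[-0.45,-0.5,3.4],[-0.45,-0.5,3.4]],"turn":[[0,0,0],[0,0,0],[0,0,0],[0,0,0],[0,0,0],[0,0,0],[0,0,0],[0,0,0],[0,0,0],[0,0,0],[0,0,0],[0,0,0]]}'
python3 -c "
from h import *
for i in range(3):
  for n in('top','side'): cv2.imwrite('pics/%s5.png'%n,read_camera(n))
go((.6085,-.0308,.1065),89.2)
a=cv2.imread('pics/top5.png')[125:205,210:320];b=cv2.imread('pics/side5.png')[145:245,175:285]
z=lambda i:cv2.resize(i,None,fx=5,fy=5,interpolation=cv2.INTER_CUBIC)
cv2.imwrite('pics/c5.png',cv2.resize(np.vstack([z(a)[:,:],z(b)]),None,fx=2/3,fy=2/3,interpolation=cv2.INTER_AREA))
"
```

```text
t 7.93 pos [ 0.6049 -0.0258  0.1408] yaw 89.08 tilt [-0.0009  0.0009] F [ 0.1 -0.  -3.9] gap 0.145 g 61.4 q7 1.48
shift cm [-0.37 -0.5   3.43] turn [ 0.001 -0.001 -0.002]
time_s: 8.93
tool_pos: [0.6098, -0.0323, 0.1069]
tcp_rot: [0.009, 1.0, -0.0, -0.0]
wrist_force: [0.6, -0.2, -4.7]
finger_gap: 0.149
grasp_force: 61.4
t 9.23 pos [ 0.61   -0.0323  0.1075] yaw 88.98 tilt [ 0.0006 -0.0001] F [ 0.4 -0.6 -3.9] gap 0.146 g 61.4 q7 1.48
shift cm [0.15 0.15 0.1 ] turn [-0.     0.001 -0.004]
```

View pics/c5.png

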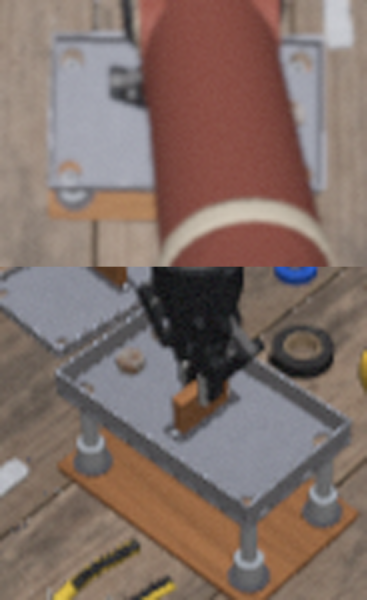

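```bash
python3 - <<'E'
from h import *
C=np.array([.608,-.0305]); yaw=np.radians(-.8); c,s=np.cos(yaw),np.sin(yaw)
st=telemetry.get_state(); zu=st['tool_pos'][2]-.0015
post=lambda x,y,z:np.r_[C+[c*x-s*y,s*x+c*y],z]
for n in('top','side'):
    im=cv2.imread(f'pics/{n}5.png'); im=im.astype(float); 
    hsv=cv2.cvtColor(im.astype(np.uint8),cv2.COLOR_BGR2HSV)
    for x,y in((.05,.1),(-.05,.1),(.05,-.1),(-.05,-.1)):
        e=proj(n,post(x,y,zu+.004)); r=4 if n=='top' else 6
        u,v=np.round(e).astype(int)
        w=im[v-r:v+r+1,u-r:u+r+1]; wt=np.clip((w[...,2]-w[...,0])+22,0,60)  # brownness relative to bluish tray
        wt[wt<15]=0; yy,xx=np.mgrid[v-r:v+r+1,u-r:u+r+1]
        if wt.sum()>0:
            g=np.array([(wt*xx).sum(),(wt*yy).sum()])/wt.sum(); P=plane(n,g,zu+.004)-post(x,y,zu+.004)
            print(n,(x,y),'exp',e.round(1),'seen',g.round(1),'n',(wt>0).sum(),'off mm',(P[:2]*1000).round(1))
E
```

```text
top (0.05, 0.1) exp [230.9 143.2] seen [231.  141.6] n 47 off mm [ 4.8 -0.5]
top (-0.05, 0.1) exp [230.1 177. ] seen [230.2 175.5] n 57 off mm [ 4.3 -0.1]
top (0.05, -0.1) exp [299.5 144.1] seen [300.4 142.8] n 49 off mm [ 3.7 -2.7]
top (-0.05, -0.1) exp [299.6 177.9] seen [299.3 178.1] n 77 off mm [-0.7  0.8]
side (0.05, 0.1) exp [249.4 216.4] seen [249.2 218.7] n 115 off mm [6.7 5.2]
side (-0.05, 0.1) exp [272.5 196.9] seen [274.6 198.6] n 122 off mm [1.1 8.6]
side (0.05, -0.1) exp [200.2 181.8] seen [198.1 183.8] n 109 off mm [10.1  1.2]
side (-0.05, -0.1) exp [223.6 164.7] seen [224.9 163.8] n 123 off mm [-5.6  0.4]
```

```bash
python3 -m creep '{"hand":[1,1,1,1,1,1,1,1,1,1,1,1],"translation":[[0.1,0.05,0],[0.2,0.1,0],[0.3,0.12,0],[0.3,0.12,0],[0.3,0.12,0.2],[0.3,0.12,0.4],[0.3,0.12,0.6],[0.3,0.12,0.8],[0.3,0.12,1],[0.3,0.12,1],[0.3,0.12,1],[0.3,0.12,1]],"turn":[[0,0,-0.004],[0,0,-0.004],[0,0,-0.004],[0,0,-0.004],[0,0,-0.004],[0,0,-0.004],[0,0,-0.004],[0,0,-0.004],[0,0,-0.004],[0,0,-0.004],[0,0,-0.004],[0,0,-0.004]]}'
python3 - <<'E'
from h import *
for n in('top','side'): cv2.imwrite('pics/%s6.png'%n,read_camera(n))
go((.608,-.0305,.08),89.2)
t=cv2.imread('pics/top6.png')
# rim outer edges: bluish-grey (b-r) vs wood
d=t[...,0].astype(float)-t[...,2]
print('col x=222..236 rows 130-150', 'L col 238:',d[128:142,243].round(0).tolist(),'bot',d[172:190,243].tolist())
print('left row 160',d[160,218:236].tolist(),'right row 150',d[150,296:318].tolist())
E
```

```text
time_s: 10.23
tool_pos: [0.6069, -0.031, 0.0971]
tcp_rot: [0.007, 1.0, -0.0, 0.0]
wrist_force: [-0.1, 0.1, -5.0]
finger_gap: 0.145
grasp_force: 61.4
t 10.33 pos [ 0.607  -0.031   0.0973] yaw 89.21 tilt [ 0.0004 -0.    ] F [ 0.2  0.3 -4.6] gap 0.14 g 61.4 q7 1.48
shift cm [-0.1   0.06  1.73] turn [-0.  0.  0.]
col x=222..236 rows 130-150 L col 238: [-26.0, -25.0, -25.0, -25.0, -25.0, -23.0, -24.0, -20.0, -9.0, 3.0, 5.0, 9.0, 10.0, 13.0] bot [12.0, 12.0, 11.0, 13.0, 12.0, 14.0, 11.0, 12.0, 13.0, 12.0, 10.0, -7.0, -48.0, -73.0, -76.0, -78.0, -79.0, -79.0]
left row 160 [-28.0, -28.0, -30.0, -29.0, -30.0, -24.0, -6.0, 7.0, 12.0, 11.0, 11.0, 11.0, 12.0, 12.0, 12.0, 13.0, 13.0, 13.0] right row 150 [13.0, 12.0, 12.0, 13.0, 13.0, 11.0, 13.0, 13.0, 10.0, 4.0, -5.0, -23.0, -28.0, -30.0, -28.0, -29.0, -29.0, -29.0, -31.0, -31.0, -29.0, -28.0]
```

```bash
python3 - <<'E'
from h import *
a=plane('top',(243,136.1),.126);b=plane('top',(243,183.6),.096);l=plane('top',(223.95,160),.126);r=plane('top',(306.2,150),.126)
print('x+',a,'x-',b,'span',a[0]-b[0],'cx',(a[0]+b[0])/2,'at y',a[1]);print('y',l,r,'span',l[1]-r[1],'cy',(l[1]+r[1])/2)
E
```

```text
x+ [0.67591753 0.03299349 0.126     ] x- [0.54235243 0.03345577 0.096     ] span 0.1335651029323469 cx 0.6091349781098874 at y 0.03299348646332928
y [0.60573037 0.08706947 0.126     ] [ 0.63487018 -0.14814192  0.126     ] span 0.23521138655804025 cy -0.030536225972385735
```

The tray outline measures 133.6 x 235.2 mm, so it checks out, and its centre (0.608,-0.0305) sits on the stand centre. I'll lower it.

```bash
python3 -m creep '{"hand":[1,1,1,1,1,1,1,1,1,1],"translation":[[0,0,0.15],[0,0,0.3],[0,0,0.45],[0,0,0.6],[0,0,0.75],[0,0,0.9],[0,0,1.05],[0,0,1.2],[0,0,1.2],[0,0,1.2]],"turn":[[0,0,0],[0,0,0],[0,0,0],[0,0,0],[0,0,0],[0,0,0],[0,0,0],[0,0,0],[0,0,0],[0,0,0]]}'
```

```text
time_s: 11.17
tool_pos: [0.6067, -0.031, 0.085]
tcp_rot: [0.007, 1.0, -0.0, -0.0]
wrist_force: [-0.0, -0.3, -5.4]
finger_gap: 0.147
grasp_force: 61.4
```

```bash
python3 -m creep '{"hand":[1,1,1,1,1,1,1,1,1,1,1,1],"translation":[[0,0,0.2],[0,0,0.6],[0,0,1],[0,0,1.4],[0,0,1.8],[0,0,2.2],[0,0,2.6],[0,0,3],[0,0,3.3],[0,0,3.6],[0,0,3.8],[0,0,3.9]],"turn":[[0,0,0],[0,0,0],[0,0,0],[0,0,0],[0,0,0],[0,0,0],[0,0,0],[0,0,0],[0,0,0],[0,0,0],[0,0,0],[0,0,0]]}'
python3 -m creep '{"hand":[1,1,1,1,1,1,1,1],"translation":[[0,0,0.1],[0,0,0.2],[0,0,0.3],[0,0,0.4],[0,0,0.45],[0,0,0.5],[0,0,0.5],[0,0,0.5]],"turn":[[0,0,0],[0,0,0],[0,0,0],[0,0,0],[0,0,0],[0,0,0],[0,0,0],[0,0,0]]}'
```

```text
time_s: 12.17
tool_pos: [0.6066, -0.031, 0.0457]
tcp_rot: [0.007, 1.0, -0.0, -0.0]
wrist_force: [-0.4, -0.5, -5.3]
finger_gap: 0.141
grasp_force: 61.4
time_s: 12.83
tool_pos: [0.6068, -0.031, 0.0416]
tcp_rot: [0.007, 1.0, -0.0, 0.0]
wrist_force: [-1.2, -0.1, 0.2]
finger_gap: 0.144
grasp_force: 61.9
```

The tray is seated: its weight is off the wrist at an underside height of about 40 mm. Releasing and retreating.

```bash
python3 -m creep '{"hand":[0.9,0.7,0.4,0,0,0,0,0,0],"translation":[[0,0,0],[0,0,0],[0,0,0],[0,0,0],[0,0,0],[0,0,0],[0,0,-0.5],[0,0,-1.5],[0,0,-3]],"turn":[[0,0,0],[0,0,0],[0,0,0],[0,0,0],[0,0,0],[0,0,0],[0,0,0],[0,0,0],[0,0,0]]}'
python3 -m creep '{"hand":[0,0,0,0,0,0,0],"translation":[[0,0,-2],[0,0,-4],[0,0,-7],[0,0,-10],[0,0,-12],[0,0,-13],[0,0,-13]],"turn":[[0,0,0],[0,0,0],[0,0,0],[0,0,0],[0,0,0],[0,0,0],[0,0,0]]}'
python3 -c "
from h import *
go((.454,-.319,.12),-5.7); go((.454,-.319,.12),174.3)"
```

```text
time_s: 13.58
tool_pos: [0.6059, -0.031, 0.071]
tcp_rot: [0.007, 1.0, 0.0, -0.001]
wrist_force: [0.6, -0.2, -0.9]
finger_gap: 1.0
grasp_force: 0.0
time_s: 14.17
tool_pos: [0.6086, -0.031, 0.2046]
tcp_rot: [0.007, 1.0, -0.0, 0.003]
wrist_force: [-0.2, 0.2, 0.1]
finger_gap: 0.998
grasp_force: 0.0
t 14.17 pos [ 0.6086 -0.031   0.2046] yaw 89.21 tilt [ 0.0066 -0.0002] F [-0.2  0.2  0.1] gap 0.998 g 0.0 q7 1.5
shift cm [ 15.11 -29.01   8.36] turn [0.005 0.005 1.656]
t 14.17 pos [ 0.6086 -0.031   0.2046] yaw 89.21 tilt [ 0.0066 -0.0002] F [-0.2  0.2  0.1] gap 0.998 g 0.0 q7 1.5
shift cm [ 15.11 -29.01   8.36] turn [-0.005  0.005 -1.485]
```

```bash
python3 -m creep '{"hand":[0,0,0,0,0,0,0,0,0,0,0,0],"translation":[[0.5,-1,0],[2,-3.5,0],[3.5,-6.5,0],[5,-9.5,0],[6.5,-12.5,0],[8,-15.5,0],[9.5,-18.5,1],[11,-21.5,2],[12.5,-24,3],[13.7,-26.3,4],[14.6,-28,4.5],[15.1,-29,5]],"turn":[[0,0,0.1],[0,0,0.2],[0,0,0.32],[0,0,0.44],[0,0,0.56],[0,0,0.68],[0,0,0.8],[0,0,0.92],[0,0,1.04],[0,0,1.16],[0,0,1.28],[0,0,1.4]]}'
python3 - <<'E'
from h import *
go((.454,-.319,.06),-5.7)
for n in('top','side'): cv2.imwrite('pics/%s7.png'%n,read_camera(n))
t=cv2.imread('pics/top7.png');d=t[...,0].astype(float)-t[...,2]
print('deep: top',d[130:150,243].tolist(),'bot',d[175:195,243].tolist());print('L',d[165,218:240].tolist(),'R',d[165,292:312].tolist())
E
```

```text
time_s: 15.17
tool_pos: [0.4481, -0.3213, 0.1491]
tcp_rot: [0.654, 0.757, -0.001, -0.002]
wrist_force: [-0.3, -0.2, -0.4]
finger_gap: 1.0
grasp_force: 0.0
t 15.17 pos [ 0.4481 -0.3213  0.1491] yaw 8.38 tilt [-0.0047  0.0003] F [-0.3 -0.2 -0.4] gap 1.0 g 0.0 q7 0.9
shift cm [0.14 0.65 8.91] turn [-0.005 -0.     0.246]
deep: top [-24.0, -24.0, -25.0, -24.0, -24.0, -23.0, -25.0, -24.0, -25.0, -23.0, -22.0, -10.0, 1.0, 3.0, 8.0, 11.0, 12.0, 13.0, 13.0, 12.0] bot [12.0, 13.0, 14.0, 12.0, 13.0, 13.0, 12.0, 12.0, 13.0, 14.0, 10.0, -11.0, -49.0, -71.0, -77.0, -63.0, -40.0, -33.0, -30.0, -31.0]
L [-30.0, -29.0, -30.0, -31.0, -31.0, -31.0, -35.0, -35.0, -20.0, 3.0, 10.0, 12.0, 12.0, 12.0, 12.0, 11.0, 13.0, 13.0, 12.0, 12.0, 12.0, 14.0] R [2.0, 9.0, 10.0, 3.0, -5.0, -6.0, 2.0, 11.0, 14.0, 11.0, 6.0, -5.0, -18.0, -29.0, -32.0, -30.0, -29.0, -30.0, -31.0, -31.0]
```

```bash
python3 -m creep '{"hand":[0,0,0,0,0,0,0,0,0,0],"translation":[[0.14,0.65,0.5],[0.14,0.65,1.5],[0.14,0.65,3],[0.14,0.65,4.5],[0.14,0.65,6],[0.14,0.65,7.5],[0.14,0.65,8.5],[0.14,0.65,8.9],[0.14,0.65,8.9],[0.14,0.65,8.9]],"turn":[[0,0,0.1],[0,0,0.2],[0,0,0.246],[0,0,0.246],[0,0,0.246],[0,0,0.246],[0,0,0.246],[0,0,0.246],[0,0,0.246],[0,0,0.246]]}'
python3 - <<'E'
from h import *
go((.454,-.319,.0),-5.7)
a=plane('top',(243,141.2),.07);b=plane('top',(243,186.6),.04);l=plane('top',(226.6,165),.07);r=plane('top',(303.2,165),.07)
print('deep seated span',a[0]-b[0],'cx',(a[0]+b[0])/2-.0009,'yspan',l[1]-r[1],'cy',(l[1]+r[1])/2)
E
```

```text
time_s: 16.1
tool_pos: [0.4584, -0.3163, 0.0623]
tcp_rot: [0.737, 0.675, 0.0, 0.0]
wrist_force: [0.0, 0.5, 0.1]
finger_gap: 0.998
grasp_force: 0.0
t 16.1 pos [ 0.4584 -0.3163  0.0623] yaw -5.02 tilt [0.0003 0.    ] F [0.  0.5 0.1] gap 0.998 g 0.0 q7 0.74
shift cm [-0.31 -0.42  6.23] turn [ 0.    -0.     0.012]
deep seated span 0.13426856909276452 cx 0.6082513041598485 yspan 0.22966197366818347 cy -0.03123324754074675
```

```bash
python3 -m creep '{"hand":[0,0,0,0,0,0,0,0,0,0],"translation":[[-0.2,-0.3,0],[-0.31,-0.42,0.5],[-0.31,-0.42,1.5],[-0.31,-0.42,2.6],[-0.31,-0.42,3.8],[-0.31,-0.42,4.9],[-0.31,-0.42,5.7],[-0.31,-0.42,6.1],[-0.31,-0.42,6.2],[-0.31,-0.42,6.2]],"turn":[[0,0,0.012],[0,0,0.012],[0,0,0.012],[0,0,0.012],[0,0,0.012],[0,0,0.012],[0,0,0.012],[0,0,0.012],[0,0,0.012],[0,0,0.012]]}'
python3 -m creep '{"hand":[0.4,0.7,1,1,1,1,1,1,1],"translation":[[0,0,0],[0,0,0],[0,0,0],[0,0,0],[0,0,0],[0,0,0],[0,0,0],[0,0,0],[0,0,0]],"turn":[[0,0,0],[0,0,0],[0,0,0],[0,0,0],[0,0,0],[0,0,0],[0,0,0],[0,0,0],[0,0,0]]}' 60
```

```text
time_s: 16.93
tool_pos: [0.4534, -0.3192, -0.0002]
tcp_rot: [0.742, 0.671, -0.0, -0.0]
wrist_force: [-0.2, 0.0, 0.2]
finger_gap: 0.997
grasp_force: 0.0
time_s: 17.68
tool_pos: [0.4537, -0.3194, 0.0005]
tcp_rot: [0.742, 0.671, 0.0, 0.0]
wrist_force: [-1.3, 0.4, 4.1]
finger_gap: 0.147
grasp_force: 62.4
```

```bash
python3 -m creep '{"hand":[1,1,1,1,1,1,1,1,1,1,1,1],"translation":[[0,0,-0.1],[0,0,-0.4],[0,0,-1],[0,0,-2],[0,0,-3.5],[0,0,-5.3],[0,0,-7.5],[0,0,-9.7],[0,0,-11.8],[0,0,-13.6],[0,0,-14.7],[0,0,-15]],"turn":[[0,0,0],[0,0,0],[0,0,0],[0,0,0],[0,0,0],[0,0,0],[0,0,0],[0,0,0],[0,0,0],[0,0,0],[0,0,0],[0,0,0]]}'
python3 -c "
from h import *
go((.607,-.031,.15),89.2)
go((.607,-.031,.15),-90.8)"
```

```text
time_s: 18.68
tool_pos: [0.4544, -0.3201, 0.1529]
tcp_rot: [0.742, 0.67, 0.001, 0.002]
wrist_force: [0.8, 0.3, -4.4]
finger_gap: 0.146
grasp_force: 61.3
t 18.68 pos [ 0.4544 -0.3201  0.1529] yaw -5.8 tilt [ 0.0039 -0.0026] F [ 0.8  0.3 -4.4] gap 0.146 g 61.3 q7 0.69
shift cm [30.3  12.26  0.28] turn [ 1.000e-03  5.000e-03 -1.658e+00]
t 18.68 pos [ 0.4544 -0.3201  0.1529] yaw -5.8 tilt [ 0.0039 -0.0026] F [ 0.8  0.3 -4.4] gap 0.146 g 61.3 q7 0.69
shift cm [30.3  12.26  0.28] turn [ 5.000e-03 -1.000e-03  1.484e+00]
```

```bash
python3 -m creep '{"hand":[1,1,1,1,1,1,1,1,1,1,1,1],"translation":[[0.2,0,0],[0.7,0.3,0],[1.5,0.6,0],[2.7,1.1,0],[4.2,1.7,0],[5.8,2.3,0],[7.4,3,0],[9,3.6,0],[10.6,4.3,0],[12.2,4.9,0],[13.8,5.6,0],[15.2,6.2,0]],"turn":[[0,0,0.01],[0,0,0.03],[0,0,0.07],[0,0,0.13],[0,0,0.2],[0,0,0.28],[0,0,0.36],[0,0,0.44],[0,0,0.52],[0,0,0.6],[0,0,0.68],[0,0,0.75]]}'
python3 -c "
from h import *
go((.607,-.031,.15),-90.8)"
```

```text
time_s: 19.68
tool_pos: [0.5301, -0.172, 0.1486]
tcp_rot: [0.936, 0.351, -0.001, -0.001]
wrist_force: [-0.0, 0.0, -4.0]
finger_gap: 0.151
grasp_force: 61.3
t 19.68 pos [ 0.5301 -0.172   0.1486] yaw -48.94 tilt [-0.003   0.0015] F [-0.  0. -4.] gap 0.151 g 61.3 q7 -0.2
shift cm [15.06 -5.58 -0.14] turn [-0.003  0.002  0.731]
```

```bash
python3 -m creep '{"hand":[1,1,1,1,1,1,1,1,1,1,1,1],"translation":[[1.4,-0.5,0],[2.8,-1,0],[4.3,-1.6,0],[5.8,-2.1,0],[7.3,-2.7,0],[8.8,-3.3,0],[10.3,-3.8,0],[11.8,-4.4,0],[13.2,-4.9,0],[14.2,-5.3,0],[14.8,-5.5,0],[15,-5.6,0]],"turn":[[0,0,0.07],[0,0,0.14],[0,0,0.22],[0,0,0.3],[0,0,0.38],[0,0,0.46],[0,0,0.53],[0,0,0.6],[0,0,0.66],[0,0,0.7],[0,0,0.725],[0,0,0.731]]}'
python3 -m creep '{"hand":[1,1,1],"translation":[[0,0,0],[0,0,0],[0,0,0]],"turn":[[0,0,0],[0,0,0],[0,0,0]]}'
python3 -c "
from h import *
go((.607,-.031,.15),-90.8)"
```

```text
time_s: 20.68
tool_pos: [0.6059, -0.0304, 0.1481]
tcp_rot: [1.0, -0.004, -0.002, -0.001]
wrist_force: [0.1, 0.4, -4.4]
finger_gap: 0.143
grasp_force: 61.3
time_s: 20.93
tool_pos: [0.6057, -0.0343, 0.1498]
tcp_rot: [1.0, -0.006, -0.001, 0.0]
wrist_force: [-0.4, -0.6, -4.5]
finger_gap: 0.149
grasp_force: 61.3
t 20.93 pos [ 0.6057 -0.0343  0.1498] yaw -90.71 tilt [-0.0011 -0.0006] F [-0.4 -0.6 -4.5] gap 0.149 g 61.3 q7 -1.06
shift cm [ 0.13 -0.33 -0.02] turn [0.001 0.001 0.002]
```

```bash
python3 -m creep '{"hand":[1,1,1,1,1,1,1,1,1,1,1,1],"translation":[[0.1,-0.15,0],[0.13,-0.33,0.2],[0.13,-0.33,0.5],[0.13,-0.33,0.9],[0.13,-0.33,1.4],[0.13,-0.33,1.9],[0.13,-0.33,2.4],[0.13,-0.33,2.8],[0.13,-0.33,3],[0.13,-0.33,3.1],[0.13,-0.33,3.1],[0.13,-0.33,3.1]],"turn":[[0,0,0.002],[0,0,0.002],[0,0,0.002],[0,0,0.002],[0,0,0.002],[0,0,0.002],[0,0,0.002],[0,0,0.002],[0,0,0.002],[0,0,0.002],[0,0,0.002],[0,0,0.002]]}'
cat > e.py <<'E'
from h import *
import sys
for i in range(2): im=read_camera('top')
cv2.imwrite(f'pics/top{sys.argv[1]}.png',im); cv2.imwrite(f'pics/side{sys.argv[1]}.png',read_camera('side'))
go((.607,-.031,.15),-90.8)
zu=telemetry.get_state()['tool_pos'][2]-.0005
d=im[...,0].astype(float)-im[...,2]
def cross(v,lo=-9.):   # first outside->inside crossing scanning inward
    for i in range(len(v)-1):
        if v[i]<lo<=v[i+1] and v[i+1:i+4].mean()>-5: return i+(lo-v[i])/(v[i+1]-v[i])
def lines(z0):
    out={}
    P=[plane('top',(x,125+cross(d[125:150,x])),z0+.015)[:2] for x in range(232,248) if cross(d[125:150,x]) is not None]; out['x+']=np.array(P)
    P=[plane('top',(x,199-cross(d[170:200,x][::-1],-20)),z0)[:2] for x in range(232,248) if cross(d[170:200,x][::-1],-20) is not None]; out['x-']=np.array(P)
    P=[plane('top',(212+cross(d[y,212:240]),y),z0+.015)[:2] for y in range(145,175) if cross(d[y,212:240]) is not None]; out['y+']=np.array(P)
    P=[plane('top',(319-cross(d[y,290:320][::-1]),y),z0+.015)[:2] for y in range(142,160) if cross(d[y,290:320][::-1]) is not None]; out['y-']=np.array(P)
    return out
o=lines(zu); m={k:np.median(v,0) for k,v in o.items()}
for k,v in o.items(): print(k,len(v),m[k].round(4))
for k,i in(('y+',0),('y-',0),('x+',1)):
    v=o[k]; print(k,'slope deg',np.degrees(np.polyfit(v[:,i],v[:,1-i],1)[0]).round(2))
t=np.tan(np.radians(-.8)) # line x at offset y: x = xc - t*(dy)
cy=(m['y+'][1]+m['y-'][1])/2; cx=(m['x+'][0]+m['x-'][0])/2+t*(m['x+'][1]-cy)
print('zu',zu,'span',m['x+'][0]-m['x-'][0],m['y+'][1]-m['y-'][1],'centre',cx,cy,'want .608,-.0305')
E
python3 e.py 8
```

```text
time_s: 21.93
tool_pos: [0.6079, -0.0301, 0.1193]
tcp_rot: [1.0, -0.007, 0.0, 0.0]
wrist_force: [-1.1, 0.3, -4.1]
finger_gap: 0.147
grasp_force: 61.2
t 22.08 pos [ 0.608  -0.0301  0.1194] yaw -90.76 tilt [ 0.0006 -0.0001] F [ 0.3 -0.7 -4.3] gap 0.147 g 61.2 q7 -1.04
shift cm [-0.09  0.09 -3.06] turn [ 0.    -0.001  0.001]
x+ 0 nan
x- 0 nan
y+ 0 nan
y- 18 [ 0.6314 -0.1476]
  return _methods._mean(a, axis=axis, dtype=dtype,
  ret = ret.dtype.type(ret / rcount)
Traceback (most recent call last):
  File "e.py", line 21, in <module>
    v=o[k]; print(k,'slope deg',np.degrees(np.polyfit(v[:,i],v[:,1-i],1)[0]).round(2))
                                                      ~^^^^^
IndexError: too many indices for array: array is 1-dimensional, but 2 were indexed
```

```bash
python3 -c "
from h import *
a=cv2.imread('pics/top8.png')[115:215,200:330];b=cv2.imread('pics/side8.png')[130:250,165:295]
z=lambda i:cv2.resize(i,None,fx=3,fy=3,interpolation=cv2.INTER_CUBIC)[:300]
cv2.imwrite('pics/c8.png',np.hstack([z(a),z(b)]))"
```

```text
(no output)
```

View pics/c8.png

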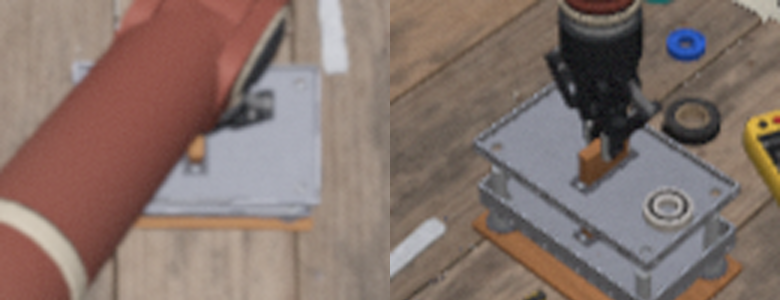

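The top view shows the forearm hiding the left part of the tray. The right edge (column ~306), the upper edge (columns 297–304) and the left corner near (224,136) are visible. The side view shows a level tray above the pins with the bearing inside. I'll use the visible edges with the known size.

```bash
cat > e2.py <<'E'
from h import *
import sys
n=sys.argv[1]; im=cv2.imread(f'pics/top{n}.png'); zu=float(sys.argv[2])
d=im[...,0].astype(float)-im[...,2]
def cross(v,lo=-9.):
    for i in range(len(v)-1):
        if v[i]<lo<=v[i+1] and v[i+1:i+4].mean()>-5: return i+(lo-v[i])/(v[i+1]-v[i])
z=zu+.015
X=[plane('top',(x,125+c),z)[:2] for x in range(294,305) if (c:=cross(d[125:150,x])) is not None]
Y=[plane('top',(319-c,y),z)[:2] for y in range(141,180) if (c:=cross(d[y,290:320][::-1])) is not None]
L=[plane('top',(212+c,y),z)[:2] for y in range(137,142) if (c:=cross(d[y,212:232])) is not None]
X2=[plane('top',(x,125+c),z)[:2] for x in range(225,229) if (c:=cross(d[125:150,x])) is not None]
t=np.tan(np.radians(.8)); C=np.array([.608,-.0305])
for k,v in(('x+',X),('x+left',X2)):
    if v: v=np.array(v); print(k,len(v),'cx',np.round(v[:,0]-.067-t*(v[:,1]-C[1]),4).tolist())
for k,v,s in(('y-',Y,.117),('y+',L,-.117)):
    if v: v=np.array(v); e=v[:,1]+s+t*(v[:,0]-C[0]); print(k,len(v),'cy',np.median(e).round(4),'slope',np.degrees(np.polyfit(v[:,0],v[:,1],1)[0]).round(2) if len(v)>9 else np.round(e,4))
E
python3 e2.py 8 .1189
```

```text
x+ 11 cx [0.6076, 0.6077, 0.6081, 0.6084, 0.6082, 0.6078, 0.6079, 0.6079, 0.6082, 0.6081, 0.6079]
x+left 4 cx [0.6085, 0.609, 0.6086, 0.6088]
y- 39 cy -0.0305 slope -0.82
y+ 5 cy -0.0281 slope [-0.0281 -0.0281 -0.0276 -0.0277 -0.0281]
```

```bash
python3 -m creep '{"hand":[1,1,1,1,1,1,1,1,1,1,1,1],"translation":[[0,0.05,0],[0,0.07,0.2],[0,0.07,0.4],[0,0.07,0.6],[0,0.07,0.8],[0,0.07,1],[0,0.07,1.2],[0,0.07,1.4],[0,0.07,1.6],[0,0.07,1.75],[0,0.07,1.8],[0,0.07,1.8]],"turn":[[0,0,0],[0,0,0],[0,0,0],[0,0,0],[0,0,0],[0,0,0],[0,0,0],[0,0,0],[0,0,0],[0,0,0],[0,0,0],[0,0,0]]}'
```

```text
time_s: 23.08
tool_pos: [0.6077, -0.0307, 0.1009]
tcp_rot: [1.0, -0.007, -0.0, 0.0]
wrist_force: [0.6, -0.4, -5.0]
finger_gap: 0.143
grasp_force: 61.2
```

```bash
python3 -m creep '{"hand":[1,1,1,1,1,1,1,1,1,1],"translation":[[0,0,0.1],[0,0,0.2],[0,0,0.3],[0,0,0.4],[0,0,0.5],[0,0,0.55],[0,0,0.6],[0,0,0.65],[0,0,0.68],[0,0,0.68]],"turn":[[0,0,0],[0,0,0],[0,0,0],[0,0,0],[0,0,0],[0,0,0],[0,0,0],[0,0,0],[0,0,0],[0,0,0]]}'
python3 -c "
from h import *
im=read_camera('top'); cv2.imwrite('pics/top9.png',im); cv2.imwrite('pics/side9.png',read_camera('side')); go((.607,-.031,.094),-90.8)"; python3 e2.py 9 .094
```

```text
time_s: 23.92
tool_pos: [0.6078, -0.0308, 0.0946]
tcp_rot: [1.0, -0.007, 0.0, -0.0]
wrist_force: [-0.1, 0.8, -1.8]
finger_gap: 0.145
grasp_force: 61.5
t 24.02 pos [ 0.6078 -0.0308  0.0946] yaw -90.76 tilt [0.0002 0.0001] F [-1.6 -0.8 -2.2] gap 0.147 g 61.5 q7 -1.02
shift cm [-0.08  0.02  0.06] turn [-0.    -0.     0.001]
x+ 11 cx [0.6085, 0.6085, 0.6086, 0.609, 0.6092, 0.6085, 0.6085, 0.6084, 0.6086, 0.6085, 0.6081]
x+left 3 cx [0.6059, 0.6069, 0.6069]
y- 39 cy -0.0308 slope -1.03
y+ 3 cy -0.0295 slope [-0.0307 -0.0295 -0.0295]
```

Contact has begun at 94.1 mm. I'll press on by 0.5 mm, release and retreat.

```bash
python3 -m creep '{"hand":[1,1,1,0.9,0.7,0.4,0,0,0,0,0,0],"translation":[[0,0,0.03],[0,0,0.05],[0,0,0.05],[0,0,0.05],[0,0,0.05],[0,0,0.05],[0,0,0.05],[0,0,0.05],[0,0,0.05],[0,0,-0.4],[0,0,-1.4],[0,0,-3]],"turn":[[0,0,0],[0,0,0],[0,0,0],[0,0,0],[0,0,0],[0,0,0],[0,0,0],[0,0,0],[0,0,0],[0,0,0],[0,0,0],[0,0,0]]}'
python3 -m creep '{"hand":[0,0,0,0,0,0],"translation":[[0,0,-2.5],[0,0,-5],[0,0,-8],[0,0,-11],[0,0,-13],[0,0,-14]],"turn":[[0,0,0],[0,0,0],[0,0,0],[0,0,0],[0,0,0],[0,0,0]]}'
python3 -c "
from h import *
go((.5,-.3,.24),-90.8)"
```

```text
time_s: 25.02
tool_pos: [0.6069, -0.0304, 0.124]
tcp_rot: [1.0, -0.007, -0.001, -0.0]
wrist_force: [0.8, 0.7, -0.5]
finger_gap: 0.998
grasp_force: 0.0
time_s: 25.52
tool_pos: [0.6092, -0.0318, 0.2688]
tcp_rot: [1.0, -0.007, 0.003, 0.001]
wrist_force: [-0.0, -0.2, -0.3]
finger_gap: 0.996
grasp_force: 0.0
t 25.52 pos [ 0.6092 -0.0318  0.2688] yaw -90.78 tilt [ 0.0068 -0.0011] F [-0.  -0.2 -0.3] gap 0.996 g 0.0 q7 -1.15
shift cm [-10.57  26.96   2.84] turn [ 0.001 -0.007  0.   ]
```

Moving the arm aside, for a clear final look.

```bash
python3 -m creep '{"hand":[0,0,0,0,0,0,0,0,0,0,0,0],"translation":[[-1,2.5,0],[-2,5,0],[-3,7.5,0],[-4,10,0],[-5,12.5,0],[-6,15,0],[-7,17.5,0],[-8,20,0],[-9,22.5,0],[-10,25,0],[-10.5,27,0],[-10.5,27,0]],"turn":[[0,0,0],[0,0,0],[0,0,0],[0,0,0],[0,0,0],[0,0,0],[0,0,0],[0,0,0],[0,0,0],[0,0,0],[0,0,0],[0,0,0]]}'
python3 -c "
from h import *
A=read_camera('top');B=read_camera('side');cv2.imwrite('pics/top10.png',A);cv2.imwrite('pics/side10.png',B)
z=lambda i:cv2.resize(i,None,fx=3,fy=3,interpolation=cv2.INTER_CUBIC)[:390]
cv2.imwrite('pics/c10.png',np.hstack([z(A[110:240,200:330]),z(B[130:260,165:295])]))"; python3 e2.py 10 .094
```

```text
time_s: 26.52
tool_pos: [0.4954, -0.305, 0.2648]
tcp_rot: [1.0, -0.011, -0.001, 0.002]
wrist_force: [-0.0, -0.2, -0.4]
finger_gap: 1.002
grasp_force: 0.0
x+ 11 cx [0.6082, 0.6082, 0.6089, 0.609, 0.6088, 0.6084, 0.6083, 0.6084, 0.6088, 0.6086, 0.6085]
x+left 3 cx [0.6061, 0.6069, 0.6069]
y- 39 cy -0.0308 slope -1.08
y+ 3 cy -0.0298 slope [-0.0305 -0.0295 -0.0298]
```

View pics/c10.png

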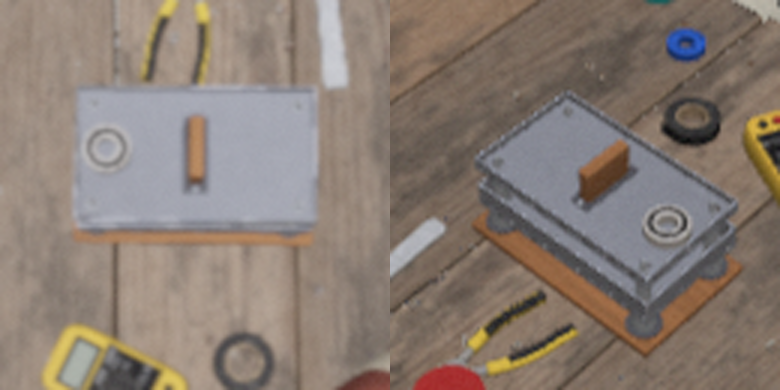

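The final picture shows both trays level on the stand, with pins through the corner holes at top crop (95,102), (298,105) and others. The bearing lies in the shallow tray at (106,148), and the pliers, multimeter and tape are where they were.

```bash
python3 -c "
from bench import robot
print(robot.hand_in())"
```

```text
the job is handed in; nothing more can be done
None
```

The stand is together and handed in at about 27 s: the deep tray sits on the lower shoulders and the shallow tray above it, both level in the last pictures, with the bearing in its tray, the gripper open and the arm clear; the nut was last seen in the deep tray before it was lowered, and is hidden under the upper tray now.

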